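Hold a can capacitor against the sprung contact of a test jig

TASK

Lay the tall can capacitor that stands on the bench on its side in the cradle of the test jig, its brass contact button facing the sprung copper plate. Push it along the cradle against the plate until the plate is about half way through its 20 mm of travel (roughly 9 N) without ever driving the plate to the end of its travel, and leave the other things on the bench where they are. Finish while still holding it pressed there, steadily and lying seated in the cradle, so that a colleague can tighten the lock screw: do not let go or back off.

Things in the scene. Friction and masses are not known exactly. Their poses are not given: they have to be found in the camera images.
- capacitor: Tall can capacitor standing upright on the bench, loose, about 0.3 kg: aluminium can 50 mm in diameter and 110 mm high, on it a black terminal disc 47 mm in diameter and 8 mm thick, on that a brass contact button 20 mm in diameter and 8 mm high (126 mm over all). Origin: centre of the can's bottom face; z axis along the can towards the button.
- capacitor_tip (a point): Centre of the outer face of the capacitor's brass button, 126 mm from the can's bottom along its axis.
- jig: Test jig, fixed to the bench: a red-brown board 140 mm (x) by 300 mm (y), 12 mm thick, with an open V cradle along its y axis and a sprung copper plate near its +y end. Origin at the centre of the board's underside. Nothing stands above the board at its -y end.
- cradle (a point): Point on the cradle axis over the jig's origin, 60 mm above the bench: a can lying seated has its axis along the jig's y through here. Cradle: two grey V saddles, each 45 mm long, centred at y = -37.5 and +27.5 mm, 48 mm wide (narrower than the can), their faces sloping 35 degrees. Beside the saddles, under the can's flanks, it is free down to the board top at 12 mm.
- housing (a point): Top centre of the grey spring housing behind the plate, at the jig's y = +130 mm, 78 mm above the bench; 64 mm wide (x), 30 mm deep (y). A brass lock screw stands on it to 92 mm; a brass post stands on either side of it (x = +-55 mm, to 32 mm high).
- plate_face (a point): Centre of the copper contact plate's face that looks to the jig's -y, on the cradle axis: x = 0, 60 mm above the bench, y = +80 mm in the jig's frame when not pressed; it moves with the plate. The plate is 44 mm wide, 34 mm high and 6 mm thick.
- plate (a joint): Travel of the sprung copper plate in m: 0 = fully out, growing as it is pushed towards the jig's +y, 0.020 = end of travel. Its spring gives 4 N at the start of the travel and 14 N at the end (0.5 N per mm; about 9 N half way).
- short_can: Bystander: short, fat can capacitor standing upright, 60 mm in diameter, 68 mm high with two small studs to 76 mm. Origin at the centre of its underside. The tall and the short can may swap places.
- meter: Bystander: black hand-held multimeter lying flat, 150 mm (x) by 80 mm (y) by 35 mm, a dial to 43 mm. Origin at the centre of its underside.
- screwdriver: Bystander: screwdriver lying on the bench along its x axis, about 200 mm long.
Not all that is in view belongs to the job. Leave any blue look-alike of the capacitor alone.

How it is judged:
By the outcome, as a careful person would: the job done as asked, in the order asked, and still so for the second after the job is handed in, while the arm keeps its last pose, push and grip.
It also fails if it takes over 61 s, if anything falls off the work surface, if the arm or the gripper's body presses on something with over 40 N, if the wrist force passes 120 N, or if a joint passes its speed limit or range.

ROBOT

A 6-joint arm with a two-finger parallel gripper is mounted at the origin on the work surface. World frame = base frame: x ahead of the robot, y to its left, z up, the work surface at z = 0. Lengths are in mm, angles in rad, forces in N, time in s.
With the tool pointing down it reaches from about 275 to 725 mm from the base axis. Payload 15.9 kg.
Tool frame: the origin (TCP) lies on the centre line of the jaws, within the pads' length; the fingertips stand 8 mm ahead of it and the grasp point (between the pads) lies 11 mm behind it; z points along the fingers, y is the line along which they close (so a half turn about z gives the same grasp; the last joint's range is limited). The gripper opens to 85 mm and grips with 20 to 120 N. Pads are 22 mm wide; open, the fingers measure 114 mm over their backs; the gripper's body (76 mm by 85 mm) begins 54 mm behind the grasp point. The pads swing forward as they close: fully open they stand 13 mm farther back than shut.
Start: joints at [-1.34, 0.213, -0.034, 1.323, 0, 1.571], TCP at [114.373, -486.728, 239.306] pointing down, gripper open.
Joint ranges: [-2.98, 2.98], [-0.74, 1.72], [-1.14, 1.35], [-2.1, 2.04], [-1.57, 1.44], [-3.14, 3.14]. Speed limits (rad/s): [1.89, 1.89, 2.39, 2.57, 3.14, 3.14].

INTERFACE

Orientations are given as a rotation vector (axis times angle).
In Python, from workcell import ctrl, kin, viewer, job_done, models gives the robot as it stands. Calls block until the motion is done:
- ctrl.goto(position, orientation): joint-space move of the TCP to a pose.
- ctrl.move_straight(position, attitude=None, feed=150): straight line of the TCP; attitude=None keeps the orientation; feed is the mean speed in mm/s.
- ctrl.set_joints(angles): joint-space move.
- ctrl.grip(opening): opening from 0.0 (shut) to 1.0 (fully open); the grip force is fixed at half the most; returns when the fingers have stopped.
- ctrl.hold(seconds).
- kin.ik(position, orientation): joint angles nearest the present ones, or None.
- ctrl.state(): the state.
- viewer.read_camera(name): name is "side" or "top" or "wrist"; returns a dict with "color" (400x640x3 uint8, red, green, blue), "fx", "fy", "cx", "cy" (pixels), "origin" and "rotation" of the camera in the world. Camera axes: x right, y up, looking along -z (the intrinsics and any distortion apply to the point x, -y, -z); pixel columns grow to the right and rows downward; lengths in mm; the calibration is good to about 2 mm. A picture is of the moment at which its call begins. There is no depth.
A pose or a line that the arm cannot do raises ctrl.Unreachable and nothing moves.
- job_done(): hands the job in; it is judged then, once.
Trained networks look in a picture, given as the dict that the camera call returned (one of the last four; its "shot" number tells which), for a name from the list of things; names that differ only in an ending like _2 or _b are one class to them, and where a whole thing is asked for, a point or a joint stands for the part that bears it (a point fixed in the world has none). Each returns a list of dicts, best first, with "conf" (0 to 1); they miss things now and then, are a little off and sometimes report something else, mostly with a low value. They report only what shows in the picture. A call takes as long as a camera call. They do not tell look-alikes from the thing itself.
- models.find_in(target, picture): "at" ([row, column] in pixels, amid what is visible of it).
- models.tip_of(target, picture): "at" ([row, column] in pixels: a listed point, or the origin of a listed thing).
The state is a dict: "clock": time; "qpos": joint angles; "qd": joint speeds; "effort": joint torques, N m; "tool_pos": TCP position; "ee_rot": TCP orientation; "ft_force": force on the tool from outside, world axes, zero at the start; "ft_torque": the same for the moment, N m; "gripper_width": opening from 0.0 (shut) to 1.0 (fully open); "grasp_force": force on a finger pad.
Only numpy, scipy, OpenCV 4.12 (cv2) and the standard library are available. Lean on these libraries where they do the work, as an engineer would, in place of code of your own. Each camera call takes 0.05 s, during which the arm holds its last target. There are 200 camera calls.

## Working session

There is one attempt and no reset: what is moved stays moved. The work goes in short steps, each a Python script; the robot and the scene stay as the last script left them, time stands still between calls to the robot, and variables do not carry over. Pictures are saved under pics/ and viewed, at most 10 in all, crops included, and the job is handed in when it is done.

```bash
ls; mkdir -p pics; python3 - <<'E'
from workcell import ctrl, kin, viewer, models
import cv2,numpy as np
ims=[]
for c in ["top","side"]:
    p=viewer.read_camera(c); cv2.imwrite(f"pics/{c}0.png",p["color"][:,:,::-1])
    print(c,{k:(np.round(v,3).tolist() if k!="color" else 0) for k,v in p.items() if k!="color"})
    for n in ["capacitor","capacitor_tip","jig","cradle","housing","plate_face","short_can","meter","screwdriver"]:
        print(n,[(np.round(d["at"]).tolist(),round(d["conf"],2)) for d in models.tip_of(n,p)][:3])
    ims.append(p["color"][:,:,::-1])
s=ctrl.state();print(s)
E
```

```text
pics
top {'fx': 394.121, 'fy': 394.121, 'cx': 323.252, 'cy': 197.631, 'origin': [343.739, -60.443, 1108.112], 'rotation': [0.084, -0.108, -1.558], 'shot': 1}
capacitor [([168.0, 168.0], 0.77), ([199.0, 210.0], 0.58)]
capacitor_tip [([153.0, 150.0], 0.97)]
jig [([194.0, 193.0], 0.74), ([156.0, 321.0], 0.59)]
cradle [([150.0, 317.0], 0.71)]
housing [([137.0, 272.0], 0.77), ([163.0, 204.0], 0.48)]
plate_face [([144.0, 288.0], 0.57)]
short_can [([159.0, 207.0], 0.98), ([149.0, 320.0], 0.37)]
meter [([244.0, 456.0], 0.81)]
screwdriver [([160.0, 447.0], 0.67)]
side {'fx': 413.013, 'fy': 413.013, 'cx': 314.272, 'cy': 199.944, 'origin': [135.545, 958.641, 686.064], 'rotation': [0.241, -1.47, -2.472], 'shot': 2}
capacitor [([295.0, 273.0], 0.75), ([319.0, 212.0], 0.61)]
capacitor_tip [([280.0, 207.0], 0.69), ([250.0, 274.0], 0.56)]
jig [([223.0, 274.0], 0.96)]
cradle [([206.0, 268.0], 0.63)]
housing [([218.0, 246.0], 0.59)]
plate_face [([222.0, 256.0], 0.66)]
short_can [([289.0, 233.0], 0.71)]
meter [([181.0, 374.0], 0.74)]
screwdriver [([177.0, 313.0], 0.51)]
{'clock': 1.0, 'qpos': array([-1.34001970e+00,  2.12892983e-01, -3.44021157e-02,  1.32353774e+00,
        2.04914143e-05,  1.57077035e+00]), 'qd': array([ 8.05063770e-04, -1.06777576e-04,  1.10304059e-03,  2.06341789e-05,
       -2.78657580e-04,  4.51654899e-04]), 'effort': array([-3.85146514e-04, -6.85965872e+01,  4.87339246e+01,  8.69361284e-04,
        5.00528165e-05,  2.98047939e-05]), 'tool_pos': array([ 114.36553536, -486.71151896,  239.30850622]), 'ee_rot': array([-3.12065847e+00, -3.61735272e-01, -2.53709540e-05]), 'ft_force': array([-0.17231541, -0.19457079,  0.7136413 ]), 'ft_torque': array([-0.01252462,  0.02778021,  0.05476088]), 'grasp_force': 0.0, 'gripper_width': 1.0025561921309396}
```

View pics/top0.png

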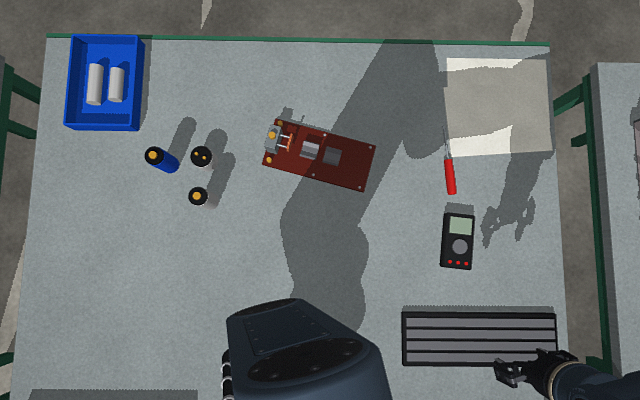

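View pics/side0.png

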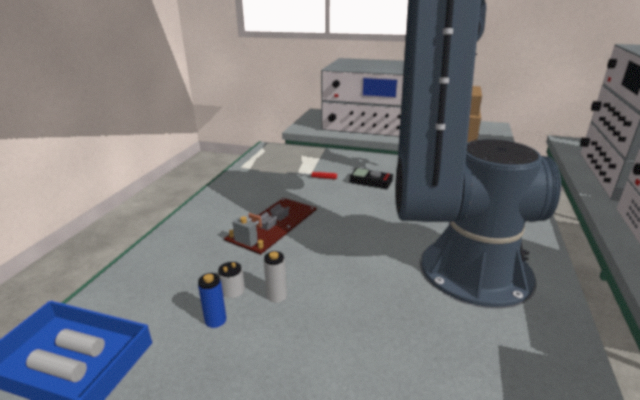

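Three upright cans show in the top view. One is at (row 155, col 150..165) and has a blue body, so it's the look-alike. One at (156, 201) has two studs and is the short can. The last, at (196, 198), has a single brass button and a silver body in the side view at (275, 275), which fits the capacitor. I'll confirm this in an enlarged crop and get the jig corners from it too.

```bash
cat > h.py <<'E'
import numpy as np
from scipy.spatial.transform import Rotation as R
def ray(p,at):
    r,c=at; d=np.array([(c-p["cx"])/p["fx"],-(r-p["cy"])/p["fy"],-1.])
    return np.array(p["origin"]),R.from_rotvec(p["rotation"]).as_matrix()@d
def onz(p,at,z):
    o,d=ray(p,at); return o+d*(z-o[2])/d[2]
def pix(p,X):
    q=R.from_rotvec(p["rotation"]).as_matrix().T@(np.array(X)-p["origin"])
    return np.array([p["cy"]+p["fy"]*q[1]/q[2], p["cx"]-p["fx"]*q[0]/q[2]])
def tri(p1,a1,p2,a2):
    A=[];b=[]
    for p,a in((p1,a1),(p2,a2)):
        o,d=ray(p,a);d/=np.linalg.norm(d);M=np.eye(3)-np.outer(d,d);A.append(M);b.append(M@o)
    return np.linalg.lstsq(np.vstack(A),np.hstack(b),rcond=None)[0]
E
python3 - <<'E'
from workcell import viewer
from h import *
import cv2
p=viewer.read_camera("top");s=viewer.read_camera("side")
im=p["color"][:,:,::-1]
# board: red-brown mask
hsv=cv2.cvtColor(np.ascontiguousarray(im),cv2.COLOR_BGR2HSV)
m=((hsv[...,0]<12)|(hsv[...,0]>172))&(hsv[...,1]>110)
m=m.astype(np.uint8);m[:, :240]=0;m[:,400:]=0;m[:90]=0;m[220:]=0
ys,xs=np.nonzero(m);rc=cv2.minAreaRect(np.c_[xs,ys].astype(np.float32));box=cv2.boxPoints(rc)
W=np.array([onz(p,(y,x),12) for x,y in box]);print("board",box.round(1).tolist(),W.round(1).tolist(),W.mean(0).round(1))
print([np.linalg.norm(W[i]-W[(i+1)%4]).round(1) for i in range(4)])
print("cap btn top z126",onz(p,(196,197.5),126),"housing z78",onz(p,(137,272),78))
for n,a in dict(blue=(155,150),short=(156,201)).items(): print(n,onz(p,a,[126,70][n=='short']))
X=onz(p,(196,197.5),126); print("side reproj tip",pix(s,X),"bottom",pix(s,[X[0],X[1],0]))
a=cv2.resize(im[95:215,130:390],None,fx=3,fy=3,interpolation=cv2.INTER_CUBIC)
b=cv2.resize(s["color"][190:340,180:330,::-1],None,fx=1.55,fy=1.55)
out=np.zeros((600,780,3),np.uint8);out[:360]=a;out[364:364+b.shape[0],:b.shape[1]]=b[:236]
cv2.imwrite("pics/crop.png",out)
E
```

```text
board [[261.29998779296875, 164.3000030517578], [274.0, 117.69999694824219], [375.5, 145.39999389648438], [362.79998779296875, 192.0]] [[571.1, 99.6, 12.0], [707.7, 67.2, 12.0], [630.5, -224.2, 12.0], [495.7, -187.5, 12.0]] [601.3 -61.2  12. ]
[np.float64(140.4), np.float64(301.4), np.float64(139.7), np.float64(296.9)]
cap btn top z126 [464.80594836 239.58369419 126.        ] housing z78 [632.36676542  63.46837198  78.        ]
blue [567.72628815 364.10292201 126.        ]
short [579.64704724 252.64339259  70.        ]
side reproj tip [251.65758515 274.80910535] bottom [293.58911098 277.75838723]
```

View pics/crop.png

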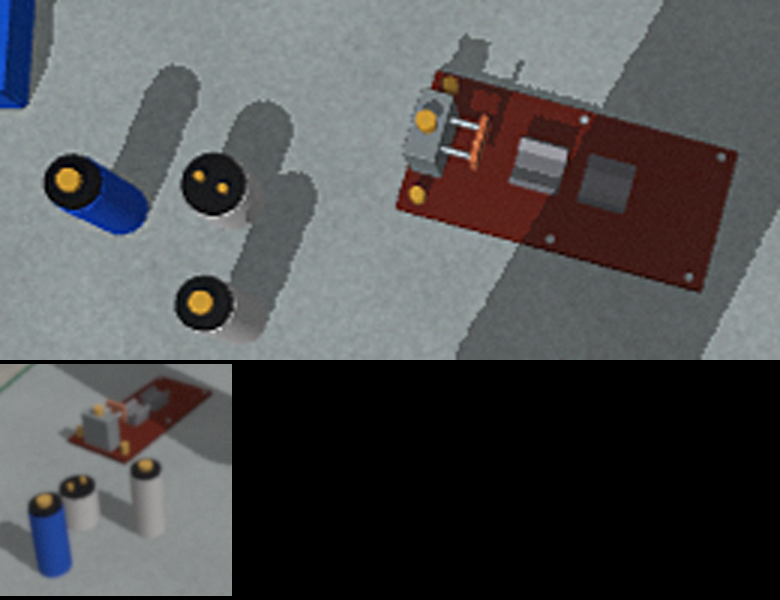

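The crop confirms it: the silver can with the single brass button is the capacitor, at crop (200, 300) in the top view and (147, 495) in the side view. The blue one and the two-stud short can stay put. The housing is at the board's world +y end.

The plan is a near-horizontal side grasp, then a lift and a pitch to tool-down, which lays the can along jig y.

```bash
cat >> h.py <<'E'
u=np.array([0,0,1.])
C=np.array([464.8,239.6,0]); J=np.array([601.3,-61.2,0]); yaw=-np.arctan2(76.3,289.3)
yj=np.array([-np.sin(yaw),np.cos(yaw),0]); xj=np.array([np.cos(yaw),np.sin(yaw),0])
def att(x,z): return R.from_matrix(np.c_[x,np.cross(z,x),z]).as_rotvec()
def pick(phi,al,sg,g,back=0):  # tool z = h*cos(al)-u*sin(al); x = -+ "up-ish"; grasp at can height g
    h=np.array([np.cos(phi),np.sin(phi),0]); z=h*np.cos(al)-u*np.sin(al); up=u*np.cos(al)+h*np.sin(al)
    return C+u*g+z*(11-back), att(-sg*up,z)
def place(al,sg,g,tipy,zc,J=J,yj=yj): # can axis along yj, tip at jig y tipy, axis height zc
    z=-u*np.cos(al)-yj*np.sin(al); up=yj*np.cos(al)-u*np.sin(al)
    return J+yj*(tipy-126+g)+u*zc+z*11, att(-sg*up,z)
E
python3 - <<'E'
from workcell import kin
from h import *
def ok(p): 
    q=kin.ik(*p); return None if q is None else np.round(q,2).tolist()
g=65
for al in np.radians([0,15,30]):
  for sg in(1,-1):
    print("place",np.degrees(al),sg,ok(place(al,sg,g,60,60)),ok(place(al,sg,g,95,60)),ok(place(al,sg,g,60,150)))
    for dphi in (-60,-30,0,30,60,):
      phi=np.arctan2(C[1],C[0])+np.radians(dphi)
      a=[ok(pick(phi,al,sg,g,b)) for b in(0,90)]+[ok((lambda t:(t[0]+u*120,t[1]))(pick(phi,al,sg,g)))]
      if all(a): print(" pick",dphi,sg,a)
E
```

```text
place 0.0 1 [-0.1, 0.52, -0.08, 0.97, -0.0, -1.42] [-0.05, 0.54, -0.06, 0.98, -0.0, -1.36] [-0.1, 0.46, 0.06, 1.17, -0.0, -1.42]
 pick -60 1 [[1.08, 1.17, -0.19, 1.78, -1.49, 3.14], [1.27, 1.18, -0.15, 1.82, -1.3, 3.14], [1.08, 0.94, -0.27, 1.93, -1.49, 3.14]]
place 0.0 -1 [-0.1, 0.52, -0.08, 0.97, -0.0, 1.73] [-0.05, 0.54, -0.06, 0.98, -0.0, 1.78] [-0.1, 0.46, 0.06, 1.17, -0.0, 1.73]
 pick -60 -1 [[1.08, 1.17, -0.19, 1.78, -1.49, 0.0], [1.27, 1.18, -0.15, 1.82, -1.3, 0.0], [1.08, 0.94, -0.27, 1.93, -1.49, 0.0]]
place 14.999999999999998 1 [0.02, 0.58, -0.01, 1.05, -0.25, -1.28] [0.07, 0.61, 0.03, 1.09, -0.25, -1.23] [0.02, 0.52, 0.13, 1.25, -0.25, -1.28]
 pick -60 1 [[1.05, 0.65, -0.6, 0.53, -1.3, 1.78], [1.24, 0.76, -0.38, 1.17, -1.22, 2.33], [1.05, 0.43, -0.53, 0.81, -1.3, 1.78]]
 pick 60 1 [[-0.1, 0.65, -0.6, 0.53, 1.3, -1.78], [-0.29, 0.76, -0.38, 1.17, 1.22, -2.33], [-0.1, 0.43, -0.53, 0.81, 1.3, -1.78]]
place 14.999999999999998 -1 [0.02, 0.58, -0.01, 1.05, -0.25, 1.86] [0.07, 0.61, 0.03, 1.09, -0.25, 1.91] [0.02, 0.52, 0.13, 1.25, -0.25, 1.86]
 pick -60 -1 [[1.05, 0.65, -0.6, 0
[... 345 characters left out ...]
0.23, 1.38, -0.48, -1.13]
 pick -60 1 [[0.99, 0.47, -0.65, 0.44, -1.05, 1.55], [1.16, 0.46, -0.5, 0.88, -1.03, 1.88], [0.99, 0.27, -0.54, 0.74, -1.05, 1.55]]
 pick 60 1 [[-0.04, 0.47, -0.65, 0.44, 1.05, -1.55], [-0.21, 0.46, -0.5, 0.88, 1.03, -1.88], [-0.04, 0.27, -0.54, 0.74, 1.05, -1.55]]
place 29.999999999999996 -1 [0.13, 0.69, 0.1, 1.19, -0.48, 2.01] [0.18, 0.73, 0.16, 1.25, -0.47, 2.06] [0.13, 0.63, 0.23, 1.38, -0.48, 2.01]
 pick -60 -1 [[0.99, 0.47, -0.65, 0.44, -1.05, -1.59], [1.16, 0.46, -0.5, 0.88, -1.03, -1.26], [0.99, 0.27, -0.54, 0.74, -1.05, -1.59]]
 pick 60 -1 [[-0.04, 0.47, -0.65, 0.44, 1.05, 1.59], [-0.21, 0.46, -0.5, 0.88, 1.03, 1.26], [-0.04, 0.27, -0.54, 0.74, 1.05, 1.59]]
```

```bash
cat >> h.py <<'E'
AL=np.radians(20); PHI=np.arctan2(C[1],C[0])+np.radians(60); G=55
E
python3 - <<'E'
from workcell import ctrl, kin, viewer
from h import *
import cv2
a=pick(PHI,AL,1,G,95); b=pick(PHI,AL,1,G)
ctrl.goto(a[0]+u*130,a[1]); print(ctrl.state()["clock"],ctrl.state()["qpos"].round(2))
ctrl.move_straight(a[0],feed=120)
p=viewer.read_camera("wrist"); t=viewer.read_camera("top")
cv2.imwrite("pics/pre.png",np.hstack([cv2.resize(p["color"],(400,250)),cv2.resize(t["color"][60:310,100:500],(400,250))])[:,:,::-1])
s=ctrl.state();print(s["clock"],s["tool_pos"].round(1),s["ft_force"].round(1))
# predicted vs. seen
print("wrist pred tip",pix(p,C+u*126),"mid",pix(p,C+u*55))
E
```

```text
4.2333 [-0.28  0.47 -0.34  1.32  1.15 -2.17]
5.5667 [461.3 160.7  84.2] [ 0.5 -0.1  0.2]
wrist pred tip [299.64741872 318.58075773] mid [210.55056679 318.64068331]
```

View pics/pre.png

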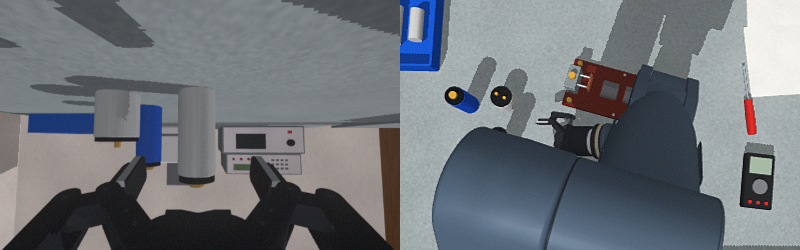

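The wrist view is upside down. It shows the silver can centred between the open fingers, with its tip at about (298, 315) against a predicted (300, 319), so the position is good. The blue and short cans are to the left, clear of the fingers. I'll grasp it now.

```bash
python3 - <<'E'
from workcell import ctrl, kin, viewer
from h import *
import cv2
b=pick(PHI,AL,1,G)
ctrl.move_straight(b[0],feed=100)
s=ctrl.state();print(s["clock"],s["tool_pos"].round(1),b[0].round(1),s["ft_force"].round(1))
ctrl.grip(0.0)
s=ctrl.state();print(s["clock"],s["gripper_width"],s["grasp_force"],s["ft_force"].round(1))
ctrl.move_straight(b[0]+u*140,feed=120)
s=ctrl.state();print(s["clock"],s["grasp_force"],s["ft_force"].round(1))
t=place(AL,1,G,55,150)
ctrl.goto(*t)
s=ctrl.state();print(s["clock"],s["tool_pos"].round(1),t[0].round(1),s["grasp_force"],s["ft_force"].round(1),s["ft_torque"].round(2))
p=viewer.read_camera("wrist");t=viewer.read_camera("top");e=viewer.read_camera("side")
cv2.imwrite("pics/over.png",np.hstack([cv2.resize(p["color"],(400,250)),cv2.resize(e["color"][140:340,150:400],(400,320))[:250]])[:,:,::-1])
for n in dict(cap_tip=0): pass
for y in(-60,-15,5,50): print(y,pix(p,J+yj*y+u*45).round(),end=" ")
print("plate",pix(p,J+yj*80+u*60),"tip pred",pix(p,J+yj*55+u*150))
from workcell import models
for nm in("capacitor_tip","plate_face","housing"): print(nm,[(d["at"],d["conf"]) for d in models.tip_of(nm,p)], [(d["at"],d["conf"]) for d in models.tip_of(nm,e)])
print("housing pred",pix(p,J+yj*130+u*78),pix(e,J+yj*130+u*78),"side tip",pix(e,J+yj*55+u*150))
E
```

```text
6.6667 [465.4 249.8  51.4] [465.3 249.9  51.2] [-0.7 -0.7  0.3]
7.0917 0.566108765210918 61.334874629974365 [ 0.9 -3.9  4.3]
8.4083 61.75374627113342 [ 0.6  0.3 -3. ]
9.7917 [595.7 -79.9 138.8] [596.3 -80.3 139.7] 62.32957720756531 [-1.   0.1 -3. ] [ 0.5  -0.13 -0.03]
-60 [196. 316.] -15 [248. 317.] 5 [272. 317.] 50 [326. 317.] plate [371.86772371 316.780973  ] tip pred [420.04351278 317.10145597]
capacitor_tip [] [([277.3, 209.1], 0.79), ([190.0, 259.8], 0.6)]
plate_face [] [([220.2, 252.3], 0.67)]
housing [] [([222.1, 244.4], 0.69)]
housing pred [457.95783635 316.9613791 ] [220.89443544 243.76068812] side tip [188.01673152 258.55641429]
```

View pics/over.png

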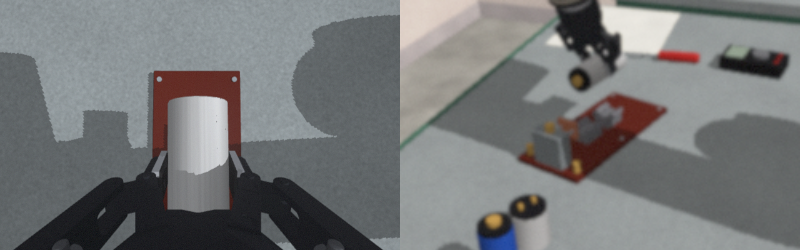

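The can is held level above the cradle. In the wrist crop its axis is at column 198, and the board's -y end spans columns 153–241 with its edge at row 71. I'll refine the jig's lateral position and yaw from the board edges in this same camera.

```bash
python3 - <<'E'
from workcell import ctrl, viewer
from h import *
import cv2
p=viewer.read_camera("wrist"); im=p["color"]
hsv=cv2.cvtColor(im,cv2.COLOR_RGB2HSV)
m=((hsv[...,0]<12)|(hsv[...,0]>170))&(hsv[...,1]>110)
for r in range(110,240,10):
    c=np.nonzero(m[r,180:460])[0]+180
    if len(c)>10:
        L,Rr=onz(p,(r,c[0]-.5),12)-J,onz(p,(r,c[-1]+.5),12)-J
        g=im[r].astype(int); 
        # can silhouette: inside non-red span
        n=np.nonzero(~m[r,c[0]:c[-1]])[0]+c[0]
        cc=[onz(p,(r,x),150)-J for x in(n[0]-.5,n[-1]+.5)] if len(n)>40 else None
        print(r,c[0],c[-1],"jig L",(L@xj).round(1),(L@yj).round(1),"R",(Rr@xj).round(1),"mid",((L+Rr)/2@xj).round(1), "can" ,None if cc is None else [ (k@xj).round(1) for k in cc])
print((np.nonzero(m[:,280:350].sum(1)>30)[0][:1]), [(onz(p,(r,315),12)-J)@yj for r in np.nonzero(m[:,280:350].sum(1)>30)[0][:1]])
E
```

```text
120 247 383 jig L 71.2 -140.3 R -66.9 mid 2.1 can None
130 247 383 jig L 71.0 -130.1 R -66.7 mid 2.2 can None
140 247 384 jig L 70.9 -119.9 R -67.5 mid 1.7 can None
150 247 384 jig L 70.7 -109.7 R -67.4 mid 1.7 can None
160 247 384 jig L 70.6 -99.6 R -67.2 mid 1.7 can [np.float64(23.9), np.float64(-22.5)]
170 247 384 jig L 70.5 -89.5 R -67.0 mid 1.7 can [np.float64(25.3), np.float64(-23.5)]
180 247 384 jig L 70.3 -79.5 R -66.9 mid 1.7 can [np.float64(25.3), np.float64(-23.4)]
190 246 384 jig L 71.2 -69.5 R -66.7 mid 2.2 can [np.float64(25.2), np.float64(-23.8)]
200 246 384 jig L 71.1 -59.5 R -66.6 mid 2.3 can [np.float64(25.2), np.float64(-23.8)]
210 246 384 jig L 70.9 -49.6 R -66.4 mid 2.3 can [np.float64(25.7), np.float64(-23.7)]
220 246 385 jig L 70.8 -39.8 R -67.2 mid 1.8 can [np.float64(25.6), np.float64(-23.7)]
230 246 384 jig L 70.7 -30.0 R -66.1 mid 2.3 can [np.float64(25.6), np.float64(-30.0)]
[115] [np.float64(-145.34660048503216)]
```

```bash
cat >> h.py <<'E'
J=J+1.2*xj
def put(tipy,zc): return place(AL,1,G,tipy,zc,J=J)
E
python3 - <<'E'
from workcell import ctrl
from h import *
ctrl.move_straight(*put(55,75),feed=60)
f0=ctrl.state()["ft_force"]; print(ctrl.state()["clock"],f0.round(1))
z=75
while z>50:
    z-=1; ctrl.move_straight(put(55,z)[0],feed=15)
    s=ctrl.state(); d=s["ft_force"]-f0
    if z<68: print(z,round(s["clock"],2),s["tool_pos"][2].round(2),put(55,z)[0][2].round(2),[(d@v).round(1) for v in(xj,yj,u)],s["ft_torque"].round(2))
    if d[2]>5: break
E
```

```text
11.6917 [-0.6 -0.1 -2.8]
67 13.69 56.6 56.66 [np.float64(0.8), np.float64(-0.0), np.float64(0.1)] [ 0.48 -0.11  0.  ]
66 13.94 56.23 55.66 [np.float64(-2.2), np.float64(0.6), np.float64(8.3)] [ 0.2   0.51 -0.37]
```

```bash
python3 - <<'E'
from workcell import ctrl,viewer
from h import *
import cv2
f0=np.array([-.6,-.1,-2.8])
P=put(55,66)[0]
for dx in(-.4,-.8,-1.2,-1.6):
    ctrl.move_straight(P+dx*xj,feed=15); s=ctrl.state(); d=s["ft_force"]-f0
    print(dx,round(s["clock"],2),s["tool_pos"][2].round(2),((s["tool_pos"]-P)@xj).round(2),[(d@v).round(1) for v in(xj,yj,u)],s["ft_torque"].round(2))
p=viewer.read_camera("wrist");e=viewer.read_camera("side")
cv2.imwrite("pics/seat.png",np.hstack([cv2.resize(p["color"],(400,250)),cv2.resize(e["color"][180:260,210:338],(400,250),interpolation=cv2.INTER_CUBIC)])[:,:,::-1])
E
```

```text
-0.4 14.19 56.27 0.13 [np.float64(1.1), np.float64(0.3), np.float64(8.9)] [-0.04 -0.04 -0.21]
-0.8 14.44 56.28 0.06 [np.float64(5.3), np.float64(0.2), np.float64(9.3)] [-0.35 -0.87  0.07]
-1.2 14.69 56.22 -0.13 [np.float64(7.3), np.float64(-0.4), np.float64(6.6)] [-0.38 -1.3   0.13]
-1.6 14.94 56.27 -0.26 [np.float64(9.9), np.float64(-1.3), np.float64(5.7)] [-0.49 -1.64  0.31]
```

View pics/seat.png

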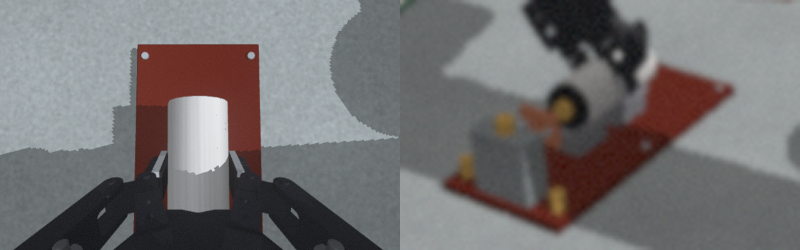

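The wrist and side views agree that the can lies in the V saddles: the tip points at the copper plate, and the lateral force centres near dx=-0.4. Next I'll push along the cradle in small steps, watching the force.

```bash
python3 - <<'E'
from workcell import ctrl
from h import *
f0=np.array([-.6,-.1,-2.8]); dx=-.4
y=55; hit=None
ctrl.move_straight(put(y,66)[0]+dx*xj,feed=15)
while y<88:
    y+=1; ctrl.move_straight(put(y,66)[0]+dx*xj,feed=15)
    s=ctrl.state(); d=s["ft_force"]-f0; fx,fy,fz=[d@v for v in(xj,yj,u)]
    dx+=np.clip(fx*.06,-.2,.2)
    print(y,round(s["clock"],2),round((s["tool_pos"]-put(y,66)[0])@yj,2),"F",round(fx,1),round(fy,1),round(fz,1),"dx",round(dx,2),"g",round(s["grasp_force"]),s["gripper_width"].round(3))
    if fy<-5.5: break
E
```

```text
Traceback (most recent call last):
AttributeError: 'float' object has no attribute 'round'
```

```bash
cat > push.py <<'E'
import sys
from workcell import ctrl
from h import *
y,dx,end,lim=map(float,sys.argv[1:5])
f0=np.array([-.6,-.1,-2.8])
while y<end:
    y+=1; ctrl.move_straight(put(y,66)[0]+dx*xj,feed=15)
    s=ctrl.state(); d=s["ft_force"]-f0; fx,fy,fz=[d@v for v in(xj,yj,u)]
    dx+=float(np.clip(fx*.06,-.2,.2))
    print(y,round(s["clock"],2),round(float((s["tool_pos"]-put(y,66)[0])@yj),2),"F",round(fx,1),round(fy,1),round(fz,1),"dx",round(dx,2),"g",round(s["grasp_force"]))
    if fy<-lim: break
E
python3 push.py 56 -.4 88 6
```

```text
57.0 15.79 -0.84 F 2.7 -7.0 9.9 dx -0.24 g 63
```

```bash
sed -i 's/y,dx,end,lim=map(float,sys.argv\[1:5\])/y,dx,end,lim,zc=map(float,sys.argv[1:6])/; s/put(y,66)/put(y,zc)/g' push.py; python3 push.py 56 -.3 62 9 66.4
```

```text
57.0 16.04 -0.52 F 2.7 -5.0 6.6 dx -0.14 g 63
58.0 16.29 -0.56 F 3.3 -5.5 7.4 dx 0.06 g 63
59.0 16.54 -0.63 F 1.5 -5.2 8.0 dx 0.15 g 63
60.0 16.79 -0.66 F 1.3 -6.1 8.4 dx 0.23 g 63
61.0 17.04 -0.71 F 1.8 -5.8 8.8 dx 0.33 g 63
62.0 17.29 -0.76 F 0.6 -5.7 9.2 dx 0.37 g 63
```

```bash
sed -i 's/^    print/    zc+=float(np.clip((fz-4.5)*.05,-.15,.15))\n    print("zc",round(zc,2),end=" ");print/' push.py; python3 push.py 62 .37 88 8.5 66.6
```

```text
zc 66.75 63.0 17.54 -0.45 F 1.0 -5.5 8.0 dx 0.43 g 63
zc 66.84 64.0 17.79 -0.21 F -0.2 -4.7 6.3 dx 0.42 g 63
zc 66.83 65.0 18.04 0.12 F -0.3 -2.9 4.3 dx 0.4 g 63
zc 66.74 66.0 18.29 0.18 F 0.7 -1.3 2.6 dx 0.44 g 63
zc 66.78 67.0 18.54 0.07 F 0.1 -2.1 5.3 dx 0.44 g 63
zc 66.71 68.0 18.79 0.16 F -1.0 -0.8 3.1 dx 0.38 g 63
zc 66.72 69.0 19.04 0.07 F -0.4 -2.4 4.7 dx 0.36 g 63
zc 66.67 70.0 19.29 0.14 F -0.6 -1.8 3.7 dx 0.32 g 63
zc 66.64 71.0 19.54 0.09 F 0.1 -1.4 3.8 dx 0.33 g 63
zc 66.62 72.0 19.79 0.03 F -1.4 -2.5 4.1 dx 0.25 g 63
zc 66.62 73.0 20.04 0.06 F 0.4 -2.3 4.5 dx 0.27 g 63
zc 66.67 74.0 20.29 0.1 F 0.3 -2.5 5.5 dx 0.29 g 63
zc 66.7 75.0 20.54 0.13 F 0.1 -2.4 5.1 dx 0.3 g 63
zc 66.68 76.0 20.79 0.16 F 0.7 -2.4 4.0 dx 0.34 g 63
zc 66.67 77.0 21.04 0.06 F 0.3 -2.8 4.4 dx 0.36 g 63
zc 66.66 78.0 21.29 0.08 F -0.8 -2.4 4.2 dx 0.31 g 63
zc 66.65 79.0 21.54 0.09 F 0.0 -1.0 4.3 dx 0.31 g 63
zc 66.66 80.0 21.79 0.11 F -0.7 -2.6 4.7 dx 0.27 g 63
zc 66.59 81.0 22.04 0.1 F 0.1 -1.8 3.2 dx 0.28 g 63
zc 66.54 82.0 22.29 -0.3 F -0.8 -5.3 3.5 dx 0.23 g 63
zc 66.53 83.0 22.54 -0.46 F 0.5 -6.9 4.2 dx 0.26 g 63
zc 66.48 84.0 22.79 -0.55 F 0.5 -8.1 3.5 dx 0.29 g 63
zc 66.56 85.0 23.04 -0.68 F 0.2 -8.3 6.1 dx 0.3 g 63
zc 66.59 86.0 23.29 -0.64 F 0.0 -8.0 5.2 dx 0.3 g 63
zc 66.55 87.0 23.54 -0.65 F 0.3 -7.9 3.7 dx 0.32 g 63
zc 66.58 88.0 23.79 -0.76 F 0.4 -9.3 5.1 dx 0.34 g 63
```

The contact step is clear at about 81.6, and at 88 the travel is about 6 mm (9.3 N, of which about 2.3 N is friction). I'll push another 4.5 mm or so.

```bash
python3 push.py 88 .34 92 13 66.58; python3 - <<'E'
from workcell import ctrl,viewer,models
from h import *
import cv2
f0=np.array([-.6,-.1,-2.8])
ctrl.move_straight(put(92.6,66.5)[0]+.36*xj,feed=10); ctrl.hold(1.0)
s=ctrl.state(); d=s["ft_force"]-f0
print(s["clock"],((s["tool_pos"]-put(0,66.5)[0])@yj).round(2),[(d@v).round(1) for v in(xj,yj,u)],s["grasp_force"])
p=viewer.read_camera("wrist");e=viewer.read_camera("side")
cv2.imwrite("pics/end.png",np.hstack([cv2.resize(p["color"],(400,250)),cv2.resize(e["color"][180:260,210:338],(400,250),interpolation=cv2.INTER_CUBIC)])[:,:,::-1])
E
```

```text
zc 66.56 89.0 24.04 -0.77 F -0.4 -8.8 4.1 dx 0.32 g 63
zc 66.54 90.0 24.29 -0.87 F 1.3 -9.0 4.0 dx 0.39 g 63
zc 66.56 91.0 24.54 -0.95 F 0.1 -10.4 5.0 dx 0.4 g 63
zc 66.54 92.0 24.79 -0.99 F -0.4 -10.8 4.2 dx 0.38 g 63
26.0417 91.48 [np.float64(0.1), np.float64(-10.2), np.float64(5.0)] 62.59288430213928
```

View pics/end.png

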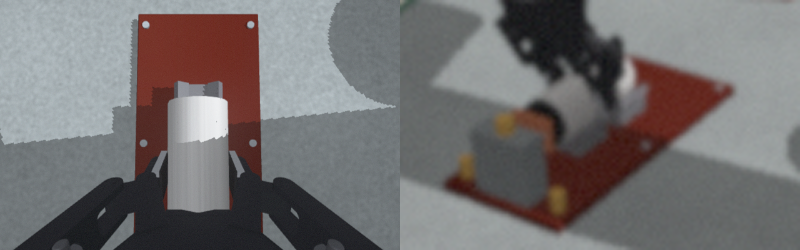

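The can lies in the saddles with its tip on the plate, at right-view (120, 540), and the plate has been pushed towards the housing. Tool travel since contact is about 10 mm and the force is steady, so I'm handing it in.

```bash
python3 -c "
from workcell import job_done
print(job_done())"
```

```text
the job is handed in; nothing more can be done
None
```

The capacitor lies seated in the cradle and is still gripped and pressed against the copper plate at about 10 mm of its 20 mm travel, as estimated from arm travel after contact; measured push is 10.2 N including roughly 2 N of saddle friction, and the job was handed in at about 26 s with no verdict returned.

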